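# Set the eccentric stop to low and push the follower slide home

### The arm

A 6-joint arm with a two-finger parallel gripper is mounted at the origin on a cart in front of the work surface, level with it; the furniture and walls round the work are solid. World frame = base frame: x ahead of the robot, y to its left, z up, the work surface at z = 0. Lengths are in m, angles in rad, forces in N, time in s.
With the tool pointing down it reaches from about 0.375 to 0.9 m from the base axis. Payload 3.1 kg.
Tool frame: the origin (TCP) lies on the centre line of the jaws, within the pads' length; the fingertips stand 22 mm ahead of it and the grasp point (between the pads) lies 3 mm ahead of it; z points along the fingers, y is the line along which they close (so a half turn about z gives the same grasp; the last joint's range is limited). The gripper opens to 85 mm and grips with 20 to 120 N. Pads are 22 mm wide; open, the fingers measure 114 mm over their backs; the gripper's body (76 mm by 85 mm) begins 54 mm behind the grasp point. The pads swing forward as they close: fully open they stand 13 mm farther back than shut.
Start: joints at [1.008, 0.527, 1.433, -0, 1.181, -0.178], TCP at [0.235, 0.579, 0.228] pointing down, gripper open.
Joint ranges: [-3.08, 3.08], [-0.75, 2.2], [0.22, 2.44], [-1.43, 4.57], [0, 2.65], [-2.85, 2.85]. Speed limits (rad/s): [2.79, 2.79, 3.14, 3.14, 3.14, 3.14].

### API

Orientations are given as a unit quaternion [x, y, z, w].
In Python, from station import manip gives the robot as it stands.
- The arm moves only by the tool nudge_tcp, called after "Emit:" by a JSON object that holds its "op" and its "data". Schema: {"type":"object","properties":{"rows":{"type":"array","items":{"type":"object","properties":{"dx":{"type":"number"},"dy":{"type":"number"},"dz":{"type":"number"},"yaw":{"type":"number"},"jaw":{"type":"number"}},"additionalProperties":false,"required":["jaw"]},"minItems":1,"maxItems":20},"squeeze":{"type":"number"},"only":{"type":"string"},"quiet":{"type":"boolean"},"lines":{"type":"string"}},"required":["rows"],"additionalProperties":false}. rows is a list of rows, 1 to 20 of them, each an object with the fields dx, dy, dz (the shift in parts of the range, where 1.0 means 600 mm), yaw (a turn about the tool's z in normalised numbers (1 is pi rad)), jaw (the opening from 0.0 (shut) to 1.0 (fully open)); a field left out counts as zero (the opening has to be given); each row is the pose to reach, as a shift and turn from the pose commanded when the call began, along the tool's axes at that moment; what a row does not reach only later rows make up. A row lasts 1/10 s, in which the tool goes at most 0.05 m and 0.15 rad, less where a joint would pass 70% of its speed; a pose out of reach is approached as far as the arm can. The fingers move at their own pace and stop on an object; squeeze is the grip in N (left out, the last holds). Time passes only in rows, so rows that do not move let the fingers close. The tool returns the time, the measured TCP pose, the force, the opening and the grip force at its end. only (a regular expression) keeps the lines of the reply that match it, lines (a string "A,B") keeps lines A to B, and quiet returns only ok. No shift or turn number may pass 1 either way. Input that does not fit is refused with a message, and nothing moves.
- manip.sense(): the state, without advancing time (a new reading comes with each control period).
- manip.snapshot(name): name is "scene" or "top" or "wrist"; returns a dict with "pixels" (420x560x3 uint8, red, green, blue), "range_z" (420x560 float32, m along the optical axis (not along the pixel's ray), 0 where there is no reading), "fov_y" (degrees; the focal length in pixels is half the picture's height over the tangent of half this angle, whatever the lens; pixels are square), "cx", "cy" (the principal point, pixels), "R" (3x3) and "t" (3): a world point X has camera coordinates R X + t; the wrist camera has in their place "hand_eye" (4x4, takes a point from camera to tool coordinates, whose origin is the TCP and whose axes are the flange's). Camera axes: x right, y down, z forward; pixel columns grow to the right and rows downward; lengths in m; the calibration is good to about 2 mm. A picture is of the moment at which its call begins: read the wrist's pose just before it.
- manip.sign_off(): hands the job in; it is judged then, once.
The state is a dict: "t": time; "q": joint angles; "qd": joint speeds; "tau": joint torques, N m; "tcp_pos": TCP position; "tool_rot": TCP orientation; "force": force on the tool from outside, world axes, zero at the start; "ft_torque": the same for the moment, N m; "finger_gap": opening from 0.0 (shut) to 1.0 (fully open); "gripper_force": force on a finger pad.
Only numpy, scipy, OpenCV 4.12 (cv2) and the standard library are available. Lean on these libraries where they do the work, as an engineer would, in place of code of your own. Each camera call takes 0.05 s, during which the arm holds its last target. There are 200 camera calls.

### The job

On the blue bench fixture, first push the red knob of the cam lever round until the cam is at its low point, the yellow mark pointing straight at the follower slide's brass roller; only then push the slide forward by its black push plate until the roller rests firmly against the cam. Only push with the fingers: do not touch or lift the steel bush that rides in the slide, and leave the other things on the bench where they are. Take the hand away at the end.

Things in the scene. Friction and masses are not known exactly. Their poses are not given: they have to be found in the camera images.
- fixture: The fixture: a blue base plate 230 x 110 x 10 mm fixed to the bench, carrying a follower slide and an eccentric steel cam. Origin under the centre of the plate, z up; +x is the slide's forward direction (towards the cam). Two dark rails at y = +-37.5 mm, tops at z = 24 mm, guide the slide. The cam's axis stands at x = +65 mm, y = 0.
- cam (a joint): Cam angle (rad), range -0.6 to 2.4, starts at 1.1 to 2.2. 0 = low point, yellow mark towards the roller (fixture -x); it can be turned past it. Grows clockwise seen from above; the lever points to 75 degrees minus this value, counterclockwise from fixture +x, so turn it counterclockwise. Stays where left (friction 0.25 N m, about 4 N at the knob).
- cam_axis (a point): Point on the cam's upright axis, top of the hub, 42 mm above the bench. The cam is a steel disc of 30 mm radius, 9 mm eccentric, 12 to 30 mm above the bench.
- knob (a point): The upright red knob on the end of the cam's lever, a post of 20 mm diameter, 65 mm from the cam's axis, from 38 mm (top of the dark lever bar) to 75 mm above the bench; the point is on the post's own axis 60 mm above the bench.
- slide (a joint): Travel of the follower slide (m): 0 = fully back (where it starts), growing forward (fixture +x). The brass roller at its nose meets the cam at 0.040 when the cam is at its low point, earlier (from 0.022) when the cam is not. It stays where it is left (friction 3 N).
- push_face (a point): Centre of the rear face of the slide's black push plate, 50 mm above the bench. The plate stands across the slide, 62 mm wide, 10 mm thick, from 11 to 77 mm above the bench; it is pushed from behind along fixture +x. The base plate below it has its top at 10 mm.
- nest (a point): Floor centre of the square nest in the slide, 19 mm above the bench, 47 mm ahead of the push plate's rear face; the nest is 6 mm deep and 32 mm square.
- bush: Loose grey steel bush, 30 mm diameter, 22 mm high, standing in the slide's nest and riding with it (top 41 mm above the bench). Origin under its centre. Not to be touched.
- can: Loose small blue can with a white cap, 37 mm diameter, 90 mm high, a bystander; origin under its centre.
- clear_bottle: Loose whitish bottle with a red label, 37 mm diameter, 100 mm high, a bystander; origin under its centre.
- amber_bottle: Loose amber bottle with a white cap, 37 mm diameter, 85 mm high, a bystander; origin under its centre.

How it is judged:
On the way, in this order (a step that is already met when the one before it is completed fails the run):
1. the cam stands at its low point while the slide is still back (value of joint cam between -0.18 and 0.18 rad and value of joint slide below 0.012 m), for 0.2 s.
2. the slide is pushed home against the low cam (value of joint slide above 0.0375 m and value of joint cam between -0.2 and 0.2 rad), for 0.2 s.
At the end, for the whole second after the job is handed in: The cam is within 0.2 rad of its low point, the slide has travelled more than 37.5 mm (home is 40 mm) and is at rest, and the bush still stands upright in the slide's nest (within 4 mm of its centre) (all of step 2 and velocity of joint slide below 0.01 m/s and horizontal distance between bush and nest below 0.004 m and z of bush in the frame of fixture below 0.022 m and angle between bush's own z axis and vertical below 0.1 rad); the robot touches nothing.
It fails at once if the slide was pushed forward more than 15 mm before the cam was at its low point (value of joint slide above 0.015 m and (value of joint cam above 0.35 rad or value of joint cam below -0.35 rad)).
It fails at once if the fingers touched the bush (contact force between the fingers and bush above 0.5 N).
It fails at once if the bush was lifted out of the nest (z of bush in the frame of fixture above 0.025 m).
It fails at once if a bystander was moved by more than 20 mm (distance of any of can, clear_bottle, amber_bottle from where it was at the start of the episode above 0.02 m).
It also fails if it takes over 45 s, if anything falls off the work surface, if the arm or the gripper's body presses on something with over 40 N, if the wrist force passes 120 N, or if a joint passes its speed limit or range.

## Working session

There is one attempt and no reset: what is moved stays moved. The work goes in short steps, Python scripts to look and compute and a tool call to move; the robot and the scene stay as the last step left them, time stands still between calls to the robot, and variables do not carry over. Pictures are saved under pics/ and viewed, at most 10 in all, crops included, and the job is handed in when it is done.

```bash
ls; mkdir -p pics
```

Create h.py:
```python
from station import manip
import numpy as np, cv2
def snap(n):
    s=manip.snapshot(n); cv2.imwrite(f'pics/{n}_{manip.sense()["t"]:.2f}.png',s['pixels'][:,:,::-1]); 
    return s
def world(s):
    h,w=s['range_z'].shape; f=h/2/np.tan(np.radians(s['fov_y'])/2)
    u,v=np.meshgrid(np.arange(w),np.arange(h)); z=s['range_z']
    P=np.stack([(u-s['cx'])*z/f,(v-s['cy'])*z/f,z],-1)
    return (P-np.array(s['t']))@np.array(s['R'])
```

Run:
```python
from h import *
for n in('top','scene'):
    s=snap(n); np.savez(n,W=world(s),p=s['pixels'],z=s['range_z'])
print(manip.sense())
```

```bash
ls pics
```

```text
pics
station.py
{'t': 0.1, 'q': array([ 1.00747469e+00,  5.28382645e-01,  1.43379889e+00,  1.64879355e-05,
        1.18140030e+00, -1.78491146e-01]), 'qd': array([-0.00064675, -0.00243398, -0.00292749,  0.00072157, -0.00148076,
        0.00061221]), 'tau': array([ 5.91589869e-04, -4.43300235e+01, -1.78585589e+01, -2.03331042e-04,
        3.86770524e-03,  1.91816952e-05]), 'tcp_pos': array([0.23423   , 0.57873445, 0.22691782]), 'tool_rot': array([ 1.91233107e-01,  9.81544146e-01, -9.24195220e-04, -3.67605258e-04]), 'force': array([ 0.33249205, -0.33667854,  0.27259337]), 'ft_torque': array([ 0.02497099, -0.04168864, -0.01281434]), 'gripper_force': 0.0, 'finger_gap': 1.0000338057885367}
scene_0.10.png
top_0.05.png
```

View pics/top_0.05.png

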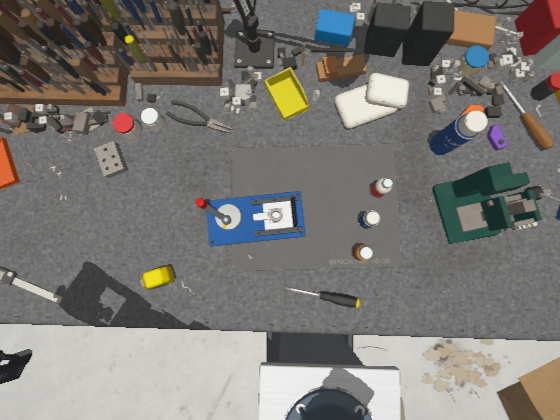

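View pics/scene_0.10.png

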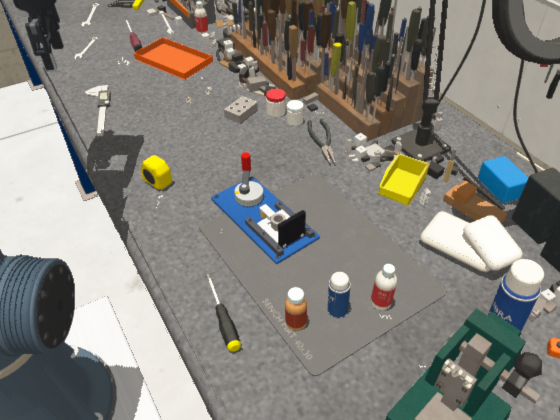

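The top view shows the fixture at about (255,218), with its forward direction to the left (world +y). The red knob is at (201,203), the hub at (227,219), the push plate near (297,213), and the bottles are to the right at (380,187), (370,218) and (364,253). Next I'll measure these positions.

Run:
```python
from h import *
for n in('top','scene'):
    d=np.load(n+'.npz'); W=d['W']; p=d['p'].astype(int); r,g,b=p[...,0],p[...,1],p[...,2]
    blue=(b>120)&(b>1.5*g)&(r<70)&(abs(W[...,2]-.010)<.008)
    N,l,st,c=cv2.connectedComponentsWithStats(cv2.morphologyEx(blue.astype(np.uint8),cv2.MORPH_CLOSE,np.ones((9,9))))
    i=1+np.argmax(st[1:,4]); pts=W[(l==i)&blue][:,:2]
    rc=cv2.minAreaRect((pts*1000).astype(np.float32)); print(n,'plate',rc,cv2.boxPoints(rc).tolist())
    C=np.array(rc[0])/1000
    near=np.hypot(*(W[...,:2]-C).transpose(2,0,1))<.2
    m=near&(r>130)&(g<60)&(b<60)&(W[...,2]>.03); q=W[m]; print('red',len(q),q.mean(0),q.min(0),q.max(0))
    m=near&(W[...,2]>.062)&(r<60)&(g<60)&(b<60); q=W[m]; print('plate black',len(q),q.mean(0),q.min(0),q.max(0))
    m=near&(W[...,2]>.038)&(W[...,2]<.046); q=W[m]; print('hub..',len(q))
    # bystanders
    m=(W[...,2]>.03)&(W[...,2]<.13)&(W[...,0]>.3)&(W[...,0]<.75)&(W[...,1]<C[1]-.14)&(W[...,1]>C[1]-.45)
    N,l,st,c=cv2.connectedComponentsWithStats(m.astype(np.uint8))
    for i in range(1,N):
        if st[i,4]>20: q=W[l==i]; print('by',c[i].round(),q.mean(0).round(3),q.min(0).round(3),q.max(0).round(3))
s=np.load('top.npz');im=s['p'][180:260,180:320,::-1]; cv2.imwrite('pics/c.png',cv2.resize(im,None,fx=5,fy=5,interpolation=cv2.INTER_CUBIC))
```

```text
top plate ((484.89312744140625, 181.90745544433594), (108.27276611328125, 227.25531005859375), 7.66008186340332) [[416.09375, 287.3049621582031], [446.38592529296875, 62.07762908935547], [553.6925048828125, 76.50994873046875], [523.4003295898438, 301.7372741699219]]
red 54 [0.51031078 0.30061279 0.07233016] [0.50145012 0.29287153 0.06710602] [0.51959482 0.30896034 0.07521017]
plate black 147 [0.45955214 0.09562628 0.35740278] [0.38727375 0.08478333 0.06893576] [0.52726178 0.10447401 0.90616635]
hub.. 139
by [359. 115.] [ 0.739 -0.06   0.031] [ 0.718 -0.106  0.03 ] [ 0.75  -0.025  0.035]
by [446. 140.] [ 0.664 -0.244  0.083] [ 0.647 -0.268  0.03 ] [ 0.696 -0.234  0.13 ]
by [381. 187.] [ 0.556 -0.102  0.075] [ 0.542 -0.125  0.03 ] [ 0.576 -0.089  0.103]
by [369. 219.] [ 0.483 -0.075  0.078] [ 0.467 -0.097  0.03 ] [ 0.503 -0.061  0.093]
by [362. 252.] [ 0.409 -0.06   0.073] [ 0.393 -0.08   0.03 ] [ 0.427 -0.047  0.089]
scene plate ((483.7776794433594, 181.34225463867188), (110.3449935913086, 229.12730407714844), 7.302598476409912) [[414.4905700683594, 287.9637145996094], [443.6148376464844, 60.694908142089844], [553.0648193359375, 74.72079467773438], [523.9405517578125, 301.9895935058594]]
red 95 [0.50613968 0.29866106 0.06181986] [0.5000842  0.29104004 0.03641926] [0.51724706 0.30830718 0.0760035 ]
plate black 216 [0.49378847 0.08843936 0.07088345] [0.46499482 0.08284349 0.06200478] [0.52401708 0.09692188 0.07874256]
hub.. 258
by [442. 236.] [ 0.738 -0.06   0.031] [ 0.717 -0.101  0.03 ] [ 0.75  -0.023  0.035]
by [385. 283.] [ 0.552 -0.114  0.07 ] [ 0.54  -0.127  0.03 ] [ 0.574 -0.093  0.104]
by [339. 290.] [ 0.479 -0.086  0.069] [ 0.466 -0.098  0.03 ] [ 0.502 -0.063  0.093]
by [296. 306.] [ 0.404 -0.073  0.065] [ 0.39  -0.085  0.03 ] [ 0.425 -0.052  0.09 ]
by [498. 306.] [ 0.649 -0.255  0.108] [ 0.644 -0.269  0.065] [ 0.665 -0.236  0.13 ]
```

View pics/c.png

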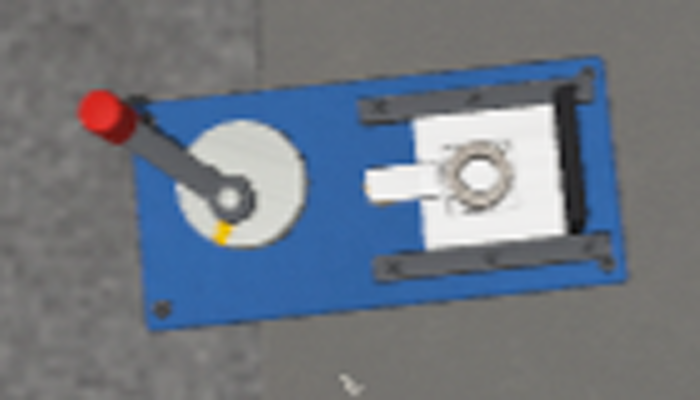

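The crop shows the knob at full-image pixel (200,203), the hub at (226,220) and the yellow mark at about (224,226). The lever is at about −39° in the fixture frame, which gives cam ≈ 2.0 rad. The plan is to push the knob along its arc with shut fingers, starting from the clockwise side.

Add to h.py:
```python
from scipy.spatial.transform import Rotation as Ro
C=np.array([.4845,.1816]); u=np.array([-.130,.9915]); v=np.array([-.9915,-.130]); A=C+.065*u
def fx(p): d=np.asarray(p)[...,:2]-C; return d@u,d@v
def rel(p,yang=None):
    s=manip.sense(); R=Ro.from_quat(s['tool_rot']).as_matrix(); d=R.T@(np.array(p)-s['tcp_pos'])
    t=0
    if yang is not None:
        a=np.arctan2(R[1,1],R[0,1]); t=-((np.radians(yang)-a+np.pi/2)%np.pi-np.pi/2)
    print(np.round(d,4),'turn',round(t,3),'yang now',np.degrees(np.arctan2(R[1,1],R[0,1])).round(1))
```

Run:
```python
from h import *
k=np.array([.5095,.3005]); a=np.arctan2(*(k-A)[::-1]); print(A,np.degrees(a),np.linalg.norm(k-A))
b=a-.58; rel([*(A+.065*np.array([np.cos(b),np.sin(b)])),.227],49)
d=np.load('scene.npz');W=d['W'];p=d['p'].astype(int);x,y=fx(W)
m=(abs(x+.095)<.03)&(abs(y)<.04)&(W[...,2]>.03)&(W[...,2]<.07)&(p.max(-1)<60); print('rear',np.percentile(x[m],[2,10,25,50,75]),np.percentile(y[m],[2,98]))
```

```text
[0.47605   0.2460475] 58.43772433758232 0.0639060032880323
[-3.931e-01 -1.698e-01  1.000e-04] turn 0.331 yang now 68.0
rear [-0.09674462 -0.09612554 -0.09559322 -0.0949128  -0.09412122] [-0.02697506  0.03066277]
```

The rows are not in the units I measure in: shifts go in shares of 600 mm and turns go in shares of pi rad. I convert before sending: -0.393 m / 0.6 = -0.655, 0.159 m / 0.6 = 0.265, 0.33 rad / 3.1416 = 0.105.

Emit:
{"op": "nudge_tcp", "data": {"rows": [{"dx": -0.655,"dy": -0.2833,"yaw": 0.105,"jaw": 0},{"dx": -0.655,"dy": -0.2833,"yaw": 0.105,"jaw": 0},{"dx": -0.655,"dy": -0.2833,"yaw": 0.105,"jaw": 0},{"dx": -0.655,"dy": -0.2833,"yaw": 0.105,"jaw": 0},{"dx": -0.655,"dy": -0.2833,"yaw": 0.105,"jaw": 0},{"dx": -0.655,"dy": -0.2833,"yaw": 0.105,"jaw": 0},{"dx": -0.655,"dy": -0.2833,"yaw": 0.105,"jaw": 0},{"dx": -0.655,"dy": -0.2833,"yaw": 0.105,"jaw": 0},{"dx": -0.655,"dy": -0.2833,"yaw": 0.105,"jaw": 0},{"dx": -0.655,"dy": -0.2833,"yaw": 0.105,"jaw": 0},{"dx": -0.655,"dy": -0.2833,"yaw": 0.105,"jaw": 0},{"dx": -0.655,"dy": -0.2833,"yaw": 0.105,"jaw": 0},{"dx": -0.655,"dy": -0.2833,"dz": 0.0667,"yaw": 0.105,"jaw": 0},{"dx": -0.655,"dy": -0.2833,"dz": 0.1333,"yaw": 0.105,"jaw": 0},{"dx": -0.655,"dy": -0.2833,"dz": 0.2,"yaw": 0.105,"jaw": 0},{"dx": -0.655,"dy": -0.2833,"dz": 0.2333,"yaw": 0.105,"jaw": 0},{"dx": -0.655,"dy": -0.2833,"dz": 0.265,"yaw": 0.105,"jaw": 0},{"dx": -0.655,"dy": -0.2833,"dz": 0.265,"yaw": 0.105,"jaw": 0},{"dx": -0.655,"dy": -0.2833,"dz": 0.265,"yaw": 0.105,"jaw": 0}]}}

```text
t: 2.0
tcp_pos: [0.5342, 0.2753, 0.069]
tool_rot: [0.349, 0.937, -0.0, -0.0]
force: [0.1, 0.1, -0.2]
finger_gap: 0.001
gripper_force: 0.0
```

Run:
```python
from h import *
s=manip.sense();print(s['tcp_pos'],s['force'],s['finger_gap'])
b=np.arctan2(*(s['tcp_pos'][:2]-A)[::-1]);print(np.degrees(b),np.linalg.norm(s['tcp_pos'][:2]-A))
R=Ro.from_quat(s['tool_rot']).as_matrix()
bf=np.radians(172.5)-.33
for c in np.linspace(b,bf,15)[1:]:
    print((R.T@np.array([*(A+.065*np.array([np.cos(c),np.sin(c)]))-s['tcp_pos'][:2],0]))[:2].round(3),round(-(c-b),2))
snap('scene')
```

```bash
ls pics
```

```text
[0.53420457 0.27526493 0.06895702] [ 0.07745853  0.09096808 -0.16968715] 0.0013015252944078902
26.67540327399019 0.0650815762438618
[0.01  0.003] -0.16
[0.02  0.005] -0.32
[0.03  0.005] -0.47
[0.04  0.003] -0.63
[ 0.05 -0.  ] -0.79
[ 0.059 -0.005] -0.95
[ 0.068 -0.011] -1.11
[ 0.075 -0.018] -1.27
[ 0.081 -0.027] -1.42
[ 0.085 -0.036] -1.58
[ 0.088 -0.046] -1.74
[ 0.09  -0.056] -1.9
[ 0.09  -0.066] -2.06
[ 0.088 -0.076] -2.22
c.png
scene_0.10.png
scene_2.05.png
top_0.05.png
```

Scaled: 0.085 m / 0.6 = 0.1417, 0.081 m / 0.6 = 0.135, -1.36 rad / 3.1416 = -0.4329.

Emit:
{"op": "nudge_tcp", "data": {"rows": [{"dx": 0.0167,"dy": 0.005,"jaw": 0},{"dx": 0.0333,"dy": 0.0083,"yaw": -0.0318,"jaw": 0},{"dx": 0.05,"dy": 0.0083,"yaw": -0.0764,"jaw": 0},{"dx": 0.0667,"dy": 0.005,"yaw": -0.121,"jaw": 0},{"dx": 0.0833,"yaw": -0.1655,"jaw": 0},{"dx": 0.0983,"dy": -0.0083,"yaw": -0.2101,"jaw": 0},{"dx": 0.1133,"dy": -0.0183,"yaw": -0.2546,"jaw": 0},{"dx": 0.125,"dy": -0.03,"yaw": -0.2992,"jaw": 0},{"dx": 0.135,"dy": -0.045,"yaw": -0.3438,"jaw": 0},{"dx": 0.1417,"dy": -0.06,"yaw": -0.3883,"jaw": 0},{"dx": 0.1417,"dy": -0.06,"yaw": -0.4329,"jaw": 0},{"dx": 0.1417,"dy": -0.06,"yaw": -0.4329,"jaw": 0}]}}

```text
t: 3.25
tcp_pos: [0.4472, 0.3036, 0.0701]
tool_rot: [-0.317, 0.948, 0.0, 0.001]
force: [0.2, -0.0, 0.5]
finger_gap: 0.003
gripper_force: 0.0
```

Add to h.py:
```python
def knob():
    k=None
    for n in('top','scene'):
        s=snap(n); W=world(s); p=s['pixels'].astype(int); r,g,b=p[...,0],p[...,1],p[...,2]
        m=(np.hypot(W[...,0]-A[0],W[...,1]-A[1])<.085)&(r>110)&(g<60)&(b<60)&(W[...,2]>.037)&(W[...,2]<.08)
        q=W[m]
        if len(q)<8: print(n,'few',len(q)); continue
        c=(q.min(0)+q.max(0))/2; a=np.degrees(np.arctan2(*(c[:2]-A)[::-1]))
        print(n,len(q),c.round(4),'world ang',a.round(1),'cam',np.radians(172.5-a).round(3),'r',np.linalg.norm(c[:2]-A).round(4))
        x,y=fx(W); m=(abs(y)<.028)&(x>-.12)&(x<-.03)&(W[...,2]>.03)&(W[...,2]<.07)&(p.max(-1)<60)
        if m.sum()>5: print(n,'rear face x',np.percentile(x[m],[2,10,50]).round(4))
```

Run:
```python
from h import *
knob()
s=manip.sense(); print(np.degrees(np.arctan2(*(s['tcp_pos'][:2]-A)[::-1])),np.linalg.norm(s['tcp_pos'][:2]-A),s['force'])
```

```text
top 52 [0.5045 0.3034 0.0716] world ang 63.6 cam 1.901 r 0.0641
scene 142 [0.5041 0.3028 0.0567] world ang 63.7 cam 1.898 r 0.0633
scene rear face x [-0.097  -0.0964 -0.0951]
116.29049250729643 0.06403989525316264 [-0.28571801 -0.20273297 -0.8177618 ]
```

```bash
ls pics
```

Run:
```python
import cv2,glob
f=sorted(glob.glob('pics/scene_3*'))[-1]; g=sorted(glob.glob('pics/top_3*'))[-1]
a=cv2.resize(cv2.imread(f)[120:270,170:350],None,fx=2.2,fy=2.2,interpolation=2);b=cv2.resize(cv2.imread(g)[170:260,170:320],None,fx=2.64,fy=2.64*1.388,interpolation=2)
b=cv2.resize(b,(396,330)); cv2.imwrite('pics/d.png',cv2.hconcat([a,b]))
```

```text
c.png
scene_0.10.png
scene_2.05.png
scene_3.35.png
top_0.05.png
top_3.30.png
```

View pics/d.png

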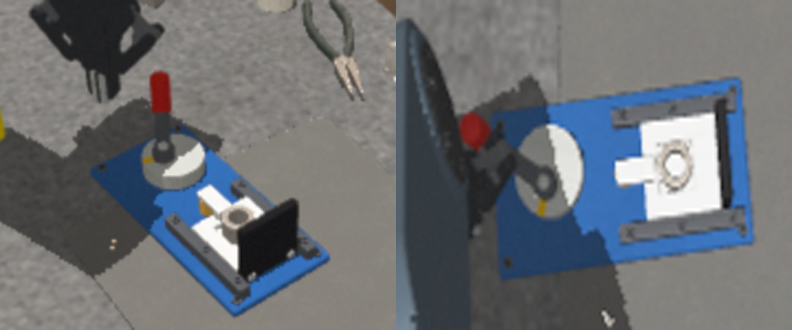

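The fingers slipped past the knob: shut, they are narrow in that direction. The lever now stands at about 64°, so cam ≈ 1.9, and the slide hasn't moved. I'll straddle the knob with partly open fingers instead and push it with one flat pad.

Run:
```python
from h import *
print(manip.sense()['q'].round(2))
k=[.505,.304]; rel([*k,.17],153.6);
```

```text
[ 0.39  0.65  1.77  0.    0.71 -1.82]
[-0.0464 -0.034  -0.1001] turn -0.467 yang now 126.8
```

Emit:
{"op": "nudge_tcp", "data": {"rows": [{"dz": -0.0833,"jaw": 0.45},{"dz": -0.1667,"jaw": 0.45},{"dz": -0.1667,"jaw": 0.45}]}}

```text
t: 3.65
tcp_pos: [0.4519, 0.305, 0.1751]
tool_rot: [-0.316, 0.949, 0.001, 0.007]
force: [0.2, 1.7, 0.0]
finger_gap: 0.446
gripper_force: 0.0
```

Scaled: -0.046 m / 0.6 = -0.0767, -0.034 m / 0.6 = -0.0567, 2.67 rad / 3.1416 = 0.8499.

Emit:
{"op": "nudge_tcp", "data": {"rows": [{"dx": -0.0333,"dy": -0.025,"yaw": 0.0477,"jaw": 0.45},{"dx": -0.0767,"dy": -0.0567,"yaw": 0.0955,"jaw": 0.45},{"dx": -0.0767,"dy": -0.0567,"yaw": 0.1432,"jaw": 0.45},{"dx": -0.0767,"dy": -0.0567,"yaw": 0.191,"jaw": 0.45},{"dx": -0.0767,"dy": -0.0567,"yaw": 0.2387,"jaw": 0.45},{"dx": -0.0767,"dy": -0.0567,"yaw": 0.2865,"jaw": 0.45},{"dx": -0.0767,"dy": -0.0567,"yaw": 0.3342,"jaw": 0.45},{"dx": -0.0767,"dy": -0.0567,"yaw": 0.382,"jaw": 0.45},{"dx": -0.0767,"dy": -0.0567,"yaw": 0.4297,"jaw": 0.45},{"dx": -0.0767,"dy": -0.0567,"yaw": 0.4775,"jaw": 0.45},{"dx": -0.0767,"dy": -0.0567,"yaw": 0.5252,"jaw": 0.45},{"dx": -0.0767,"dy": -0.0567,"yaw": 0.573,"jaw": 0.45},{"dx": -0.0767,"dy": -0.0567,"yaw": 0.6207,"jaw": 0.45},{"dx": -0.0767,"dy": -0.0567,"yaw": 0.6685,"jaw": 0.45},{"dx": -0.0767,"dy": -0.0567,"yaw": 0.7162,"jaw": 0.45},{"dx": -0.0767,"dy": -0.0567,"yaw": 0.7639,"jaw": 0.45},{"dx": -0.0767,"dy": -0.0567,"yaw": 0.8117,"jaw": 0.45},{"dx": -0.0767,"dy": -0.0567,"yaw": 0.8499,"jaw": 0.45},{"dx": -0.0767,"dy": -0.0567,"yaw": 0.8499,"jaw": 0.45},{"dx": -0.0767,"dy": -0.0567,"yaw": 0.8499,"jaw": 0.45}]}}

```text
t: 5.65
tcp_pos: [0.5043, 0.3033, 0.1687]
tool_rot: [0.848, 0.53, -0.0, -0.0]
force: [-0.3, 0.8, -0.3]
finger_gap: 0.451
gripper_force: 0.0
```

Run:
```python
from h import *
rel([.5045,.3035,.066],-26.4); print(manip.sense()['q'].round(2))
```

```text
[3.000e-04 1.000e-04 1.027e-01] turn 0.008 yang now -25.9
[0.35 0.55 1.58 0.   1.01 0.8 ]
```

Scaled: 0.103 m / 0.6 = 0.1717, 0.085 m / 0.6 = 0.1417.

Emit:
{"op": "nudge_tcp", "data": {"rows": [{"dz": 0.05,"jaw": 0.45},{"dz": 0.1,"jaw": 0.45},{"dz": 0.1417,"jaw": 0.45},{"dz": 0.1717,"jaw": 0.45},{"dz": 0.1717,"jaw": 0.45},{"dz": 0.1717,"jaw": 0.45}]}}

```text
t: 6.25
tcp_pos: [0.5045, 0.3033, 0.0658]
tool_rot: [0.848, 0.53, -0.0, -0.0]
force: [0.8, 0.2, 0.6]
finger_gap: 0.448
gripper_force: 0.0
```

Run:
```python
from h import *
s=manip.sense()
b=np.arctan2(*(s['tcp_pos'][:2]-A)[::-1]);print(np.degrees(b),np.linalg.norm(s['tcp_pos'][:2]-A))
R=Ro.from_quat(s['tool_rot']).as_matrix()
bf=np.radians(172.5)+.14-.1
for c in np.linspace(b,bf,18)[1:]:
    print((R.T@np.array([*(A+.064*np.array([np.cos(c),np.sin(c)]))-s['tcp_pos'][:2],0]))[:2].round(3),round(-(c-b),2))
```

```text
63.54059625426675 0.06394212120987652
[-0.    -0.007] -0.11
[-0.001 -0.015] -0.23
[-0.003 -0.022] -0.34
[-0.006 -0.028] -0.46
[-0.01  -0.035] -0.57
[-0.014 -0.041] -0.69
[-0.019 -0.046] -0.8
[-0.024 -0.051] -0.91
[-0.03  -0.055] -1.03
[-0.037 -0.059] -1.14
[-0.044 -0.061] -1.26
[-0.051 -0.063] -1.37
[-0.058 -0.064] -1.48
[-0.065 -0.065] -1.6
[-0.072 -0.064] -1.71
[-0.08  -0.063] -1.83
[-0.087 -0.06 ] -1.94
```

Scaled: -0.061 m / 0.6 = -0.1017, -0.059 m / 0.6 = -0.0983, -1.26 rad / 3.1416 = -0.4011.

Emit:
{"op": "nudge_tcp", "data": {"rows": [{"dy": -0.0117,"yaw": -0.035,"jaw": 0.45},{"dx": -0.0017,"dy": -0.025,"yaw": -0.0732,"jaw": 0.45},{"dx": -0.005,"dy": -0.0367,"yaw": -0.1082,"jaw": 0.45},{"dx": -0.01,"dy": -0.0467,"yaw": -0.1464,"jaw": 0.45},{"dx": -0.0167,"dy": -0.0583,"yaw": -0.1814,"jaw": 0.45},{"dx": -0.0233,"dy": -0.0683,"yaw": -0.2196,"jaw": 0.45},{"dx": -0.0317,"dy": -0.0767,"yaw": -0.2546,"jaw": 0.45},{"dx": -0.04,"dy": -0.085,"yaw": -0.2897,"jaw": 0.45},{"dx": -0.05,"dy": -0.0917,"yaw": -0.3279,"jaw": 0.45},{"dx": -0.0617,"dy": -0.0983,"yaw": -0.3629,"jaw": 0.45},{"dx": -0.0733,"dy": -0.1017,"yaw": -0.4011,"jaw": 0.45},{"dx": -0.0733,"dy": -0.1017,"yaw": -0.4011,"jaw": 0.45}]}}

```text
t: 7.45
tcp_pos: [0.433, 0.2924, 0.068]
tool_rot: [0.372, 0.928, 0.003, 0.003]
force: [0.8, 2.7, -0.4]
finger_gap: 0.452
gripper_force: 1.7
```

Run:
```python
from h import *
knob()
s=manip.sense()
b=np.arctan2(*(s['tcp_pos'][:2]-A)[::-1]);print(np.degrees(b),np.linalg.norm(s['tcp_pos'][:2]-A))
R=Ro.from_quat(s['tool_rot']).as_matrix()
bf=np.radians(172.5)+.14
for c in np.linspace(b,bf,9)[1:]:
    print((R.T@np.array([*(A+.064*np.array([np.cos(c),np.sin(c)]))-s['tcp_pos'][:2],0]))[:2].round(3),round(-(c-b),2))
```

```text
top few 0
scene 92 [0.4374 0.2961 0.0566] world ang 127.7 cam 0.782 r 0.0632
scene rear face x [-0.0967 -0.0961 -0.095 ]
133.00511997179456 0.06323162244447761
[ 0.001 -0.007] -0.1
[ 0.    -0.013] -0.21
[-0.001 -0.02 ] -0.31
[-0.003 -0.026] -0.41
[-0.006 -0.032] -0.52
[-0.009 -0.038] -0.62
[-0.013 -0.043] -0.73
[-0.017 -0.048] -0.83
```

Scaled: -0.045 m / 0.6 = -0.075, -0.0145 m / 0.6 = -0.0242, -0.77 rad / 3.1416 = -0.2451.

Emit:
{"op": "nudge_tcp", "data": {"rows": [{"dx": 0.0017,"dy": -0.0117,"yaw": -0.0318,"jaw": 0.45},{"dy": -0.0217,"yaw": -0.0668,"jaw": 0.45},{"dx": -0.0017,"dy": -0.0333,"yaw": -0.0987,"jaw": 0.45},{"dx": -0.005,"dy": -0.0433,"yaw": -0.1305,"jaw": 0.45},{"dx": -0.01,"dy": -0.0533,"yaw": -0.1655,"jaw": 0.45},{"dx": -0.015,"dy": -0.0633,"yaw": -0.1974,"jaw": 0.45},{"dx": -0.0217,"dy": -0.0717,"yaw": -0.2324,"jaw": 0.45},{"dx": -0.0242,"dy": -0.075,"yaw": -0.2451,"jaw": 0.45},{"dx": -0.0242,"dy": -0.075,"yaw": -0.2451,"jaw": 0.45},{"dx": -0.0242,"dy": -0.075,"yaw": -0.2451,"jaw": 0.45}]}}

```text
t: 8.55
tcp_pos: [0.411, 0.2485, 0.0667]
tool_rot: [-0.002, 1.0, 0.001, 0.002]
force: [0.4, 2.9, 1.9]
finger_gap: 0.448
gripper_force: 1.7
```

Run:
```python
from h import *
knob()
s=manip.sense()
b=np.arctan2(*(s['tcp_pos'][:2]-A)[::-1]);print(np.degrees(b),np.linalg.norm(s['tcp_pos'][:2]-A))
```

```text
top few 0
scene 67 [0.4095 0.2555 0.0566] world ang 171.9 cam 0.011 r 0.0672
scene rear face x [-0.0967 -0.0962 -0.0951]
177.9271142896944 0.06564603603395334
```

Scaled: -0.12 m / 0.6 = -0.2, -0.09 m / 0.6 = -0.15.

Emit:
{"op": "nudge_tcp", "data": {"rows": [{"dy": 0.01,"jaw": 0.45},{"dy": 0.0117,"jaw": 0.45},{"dy": 0.0117,"dz": -0.0667,"jaw": 0.45},{"dy": 0.0117,"dz": -0.15,"jaw": 0.45},{"dy": 0.0117,"dz": -0.2,"jaw": 0.45},{"dy": 0.0117,"dz": -0.2,"jaw": 0.45}]}}

```text
t: 9.25
tcp_pos: [0.4113, 0.2556, 0.1893]
tool_rot: [-0.003, 1.0, 0.001, 0.003]
force: [1.7, -0.3, -0.3]
finger_gap: 0.451
gripper_force: 0.0
```

Run:
```python
from h import *
rel([*(C-.14*u),.187],97.5)
```

```text
[-0.0902 -0.2134  0.0025] turn -0.125 yang now 90.3
```

Scaled: -0.213 m / 0.6 = -0.355, 0.12 m / 0.6 = 0.2, -0.125 rad / 3.1416 = -0.0398.

Emit:
{"op": "nudge_tcp", "data": {"rows": [{"dx": -0.15,"dy": -0.355,"yaw": -0.0398,"jaw": 0},{"dx": -0.15,"dy": -0.355,"yaw": -0.0398,"jaw": 0},{"dx": -0.15,"dy": -0.355,"yaw": -0.0398,"jaw": 0},{"dx": -0.15,"dy": -0.355,"yaw": -0.0398,"jaw": 0},{"dx": -0.15,"dy": -0.355,"yaw": -0.0398,"jaw": 0},{"dx": -0.15,"dy": -0.355,"yaw": -0.0398,"jaw": 0},{"dx": -0.15,"dy": -0.355,"yaw": -0.0398,"jaw": 0},{"dx": -0.15,"dy": -0.355,"dz": 0.0667,"yaw": -0.0398,"jaw": 0},{"dx": -0.15,"dy": -0.355,"dz": 0.1333,"yaw": -0.0398,"jaw": 0},{"dx": -0.15,"dy": -0.355,"dz": 0.2,"yaw": -0.0398,"jaw": 0},{"dx": -0.15,"dy": -0.355,"dz": 0.2,"yaw": -0.0398,"jaw": 0},{"dx": -0.15,"dy": -0.355,"dz": 0.2,"yaw": -0.0398,"jaw": 0}]}}

```text
t: 10.45
tcp_pos: [0.4991, 0.0437, 0.0653]
tool_rot: [-0.066, 0.998, 0.0, -0.002]
force: [-0.6, 0.6, 0.0]
finger_gap: 0.004
gripper_force: 0.0
```

Run:
```python
from h import *
knob(); s=manip.sense(); print(s['force'],fx(s['tcp_pos']),s['t']); rel([*(C-.12*u),s['tcp_pos'][2]],97.5)
```

Run:
```python
import cv2,glob,os
f=max(glob.glob('pics/scene_*'),key=os.path.getmtime); g=max(glob.glob('pics/top_*'),key=os.path.getmtime)
a=cv2.resize(cv2.imread(f)[120:270,170:350],None,fx=2.2,fy=2.2,interpolation=2);b=cv2.resize(cv2.imread(g)[170:260,190:310],(440,330),interpolation=2)
cv2.imwrite('pics/e.png',cv2.hconcat([a[:,:356],b]))
```

```text
top few 0
scene 160 [0.4108 0.2558 0.0571] world ang 171.5 cam 0.017 r 0.066
scene rear face x [-0.0971 -0.0963 -0.095 ]
[-0.27159281 -0.27074358 -0.39343452] (np.float64(-0.13963195455175959), np.float64(0.001176826598112833)) 10.55
[-0.0012  0.0196 -0.    ] turn 0.001 yang now 97.5
```

View pics/e.png

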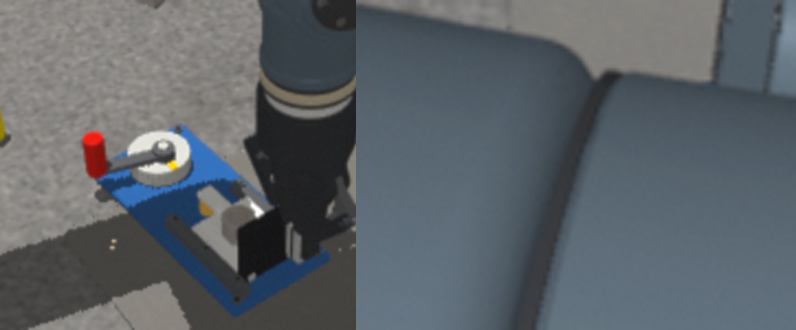

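The scene crop shows the yellow mark pointing at the roller and the knob at its end position. The shut fingers are behind the black plate. I'll push now.

Scaled: 0.058 m / 0.6 = 0.0967, 0.056 m / 0.6 = 0.0933.

Emit:
{"op": "nudge_tcp", "data": {"rows": [{"dx": -0.0017,"dy": 0.0133,"jaw": 0},{"dx": -0.0017,"dy": 0.0267,"jaw": 0},{"dx": -0.0017,"dy": 0.0367,"jaw": 0},{"dx": -0.0017,"dy": 0.0467,"jaw": 0},{"dx": -0.0017,"dy": 0.055,"jaw": 0},{"dx": -0.0017,"dy": 0.0633,"jaw": 0},{"dx": -0.0017,"dy": 0.0717,"jaw": 0},{"dx": -0.0017,"dy": 0.08,"jaw": 0},{"dx": -0.0017,"dy": 0.0883,"jaw": 0},{"dx": -0.0017,"dy": 0.0933,"jaw": 0},{"dx": -0.0017,"dy": 0.0967,"jaw": 0},{"dx": -0.0017,"dy": 0.0967,"jaw": 0}]}}

```text
t: 11.75
tcp_pos: [0.4942, 0.1005, 0.0658]
tool_rot: [-0.065, 0.998, 0.0, 0.0]
force: [0.9, -2.5, 2.4]
finger_gap: 0.002
gripper_force: 1.2
```

Run:
```python
from h import *
knob(); s=manip.sense(); print(s['force'],fx(s['tcp_pos']),s['t'])
```

```text
top few 0
scene 162 [0.411  0.2554 0.0567] world ang 171.8 cam 0.012 r 0.0657
scene rear face x [-0.0707 -0.0697 -0.0684]
[-0.29174899 -0.79551077  1.72120218] (np.float64(-0.08183377821863415), np.float64(0.0009181967879651606)) 11.85
```

Scaled: 0.013 m / 0.6 = 0.0217, 0.012 m / 0.6 = 0.02.

Emit:
{"op": "nudge_tcp", "data": {"rows": [{"dy": 0.0083,"jaw": 0},{"dy": 0.015,"jaw": 0},{"dy": 0.0183,"jaw": 0},{"dy": 0.02,"jaw": 0},{"dy": 0.0217,"jaw": 0},{"dy": 0.0217,"jaw": 0}]}}

```text
t: 12.45
tcp_pos: [0.4925, 0.1131, 0.0657]
tool_rot: [-0.065, 0.998, 0.0, 0.0]
force: [-0.2, -2.4, 1.2]
finger_gap: -0.001
gripper_force: 1.1
```

Emit:
{"op": "nudge_tcp", "data": {"rows": [{"dy": 0.0017,"jaw": 0},{"dy": 0.0033,"jaw": 0},{"dy": 0.0033,"jaw": 0}]}}

```text
t: 12.75
tcp_pos: [0.4924, 0.1141, 0.0658]
tool_rot: [-0.066, 0.998, -0.001, 0.0]
force: [1.1, -6.1, 0.8]
finger_gap: 0.003
gripper_force: 3.2
```

Run:
```python
from h import *
knob(); s=manip.sense(); print(s['force'],fx(s['tcp_pos']),s['t'])
```

```text
top few 0
scene 163 [0.4113 0.2565 0.0573] world ang 170.8 cam 0.03 r 0.0656
scene rear face x [-0.0572 -0.0561 -0.0548]
[ 0.93587007 -6.89613332 -0.2605974 ] (np.float64(-0.06799796613457468), np.float64(0.0009200066948169369)) 12.85
```

Contact with the cam has started. I'll press a little further to make it firm.

Scaled: 0.003 m / 0.6 = 0.005, 0.002 m / 0.6 = 0.0033.

Emit:
{"op": "nudge_tcp", "data": {"rows": [{"dy": 0.0017,"jaw": 0},{"dy": 0.0033,"jaw": 0},{"dy": 0.005,"jaw": 0},{"dy": 0.005,"jaw": 0},{"dy": 0.005,"jaw": 0}]}}

```text
t: 13.35
tcp_pos: [0.4924, 0.1148, 0.0658]
tool_rot: [-0.066, 0.998, -0.002, 0.0]
force: [1.2, -16.3, 1.8]
finger_gap: -0.002
gripper_force: 7.8
```

Run:
```python
from h import *
knob(); s=manip.sense(); print(s['force'],fx(s['tcp_pos']),s['t'])
```

```text
top few 0
scene 162 [0.4111 0.2565 0.0567] world ang 170.9 cam 0.028 r 0.0658
scene rear face x [-0.0569 -0.0562 -0.0547]
[  2.0749804  -16.19189675   1.3431769 ] (np.float64(-0.0673112551237239), np.float64(0.0008268137345947908)) 13.45
```

Pushing force is now 16 N and the slide has stopped moving at about 40 mm, so it is home. I'll back off and lift away.

Scaled: -0.15 m / 0.6 = -0.25, -0.1 m / 0.6 = -0.1667.

Emit:
{"op": "nudge_tcp", "data": {"rows": [{"dy": -0.0167,"jaw": 0},{"dy": -0.05,"jaw": 0},{"dy": -0.075,"jaw": 0},{"dy": -0.075,"jaw": 0},{"dy": -0.075,"dz": -0.0833,"jaw": 0},{"dy": -0.075,"dz": -0.1667,"jaw": 0},{"dy": -0.075,"dz": -0.25,"jaw": 0},{"dx": -0.1667,"dy": -0.075,"dz": -0.25,"jaw": 0},{"dx": -0.1667,"dy": -0.075,"dz": -0.25,"jaw": 0},{"dx": -0.1667,"dy": -0.075,"dz": -0.25,"jaw": 0},{"dx": -0.1667,"dy": -0.075,"dz": -0.25,"jaw": 0}]}}

```text
t: 14.55
tcp_pos: [0.5962, 0.0875, 0.2148]
tool_rot: [-0.066, 0.998, 0.001, -0.001]
force: [-1.1, 0.1, -0.2]
finger_gap: 0.0
gripper_force: 0.0
```

Run:
```python
from h import *
knob(); s=manip.sense(); print(s['force'],s['t'])
import glob,os
f=max(glob.glob('pics/scene_*'),key=os.path.getmtime)
cv2.imwrite('pics/f.png',cv2.resize(cv2.imread(f)[120:340,170:430],None,fx=2.5,fy=2.5,interpolation=2))
```

```text
top few 0
scene 163 [0.4115 0.2562 0.0564] world ang 171.1 cam 0.025 r 0.0654
scene rear face x [-0.057  -0.0564 -0.0549]
[-0.47887724 -0.95141824  0.04182381] 14.65
```

View pics/f.png

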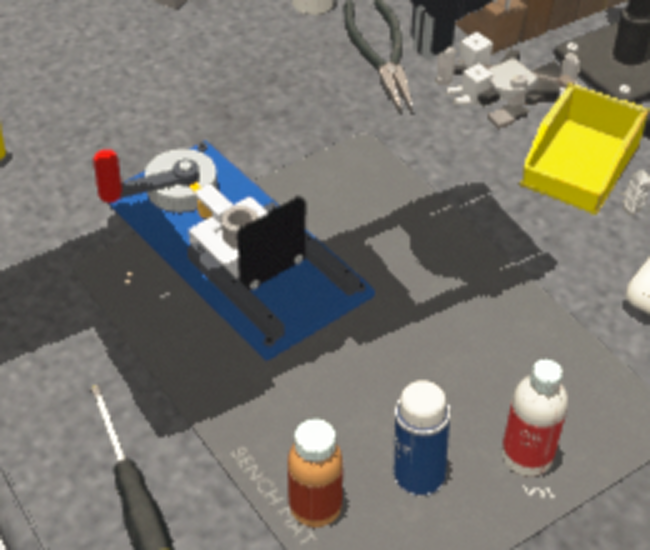

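The crop shows the roller against the cam at the yellow mark, around (200,190). The bush is upright in its nest at (240,220), the bottles haven't moved, and the hand is clear.

```bash
python3 -c "
from station import manip
print(manip.sign_off())"
```

```text
the job is handed in; nothing more can be done
None
```

The job is handed in, with no verdict returned: my last camera check before hand-in put the cam at about 0.03 rad and the slide home at about 40 mm (16 N push, no further travel), with the bush upright in its nest, the bottles unmoved and the hand clear; my first knob push slipped off after about 5°, and a second push with the fingers either side of the knob worked.

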